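# Start up the bronze-finishing bench

## Robot

A 6-joint arm with a two-finger parallel gripper is mounted at the origin on the work surface. World frame = base frame: x ahead of the robot, y to its left, z up, the work surface at z = 0. Lengths are in m, angles in degrees, forces in N, time in s.
With the tool pointing down it reaches from about 0.4 to 0.825 m from the base axis. Payload 7 kg.
Tool frame: the origin (TCP) lies between the finger pads; the fingertips stand 22 mm ahead of it and the grasp point (between the pads) lies 3 mm ahead of it; z points along the fingers, y is the line along which they close (so a half turn about z gives the same grasp; the last joint's range is limited). The gripper opens to 88 mm and grips with 3 to 60 N. Pads are 19 mm wide; open, the fingers measure 130 mm over their backs; the gripper's body (78 mm by 193 mm) begins 47 mm behind the grasp point.
Start: joints at [92.023, 20.546, 0.682, 0, -70.136, -16.507], TCP at [0.169, 0.654, 0.249] pointing down, gripper open.
Joint ranges: [-176.03, 176.03], [-82.01, 121.73], [-58.28, 71.71], [-173.87, 95.51], [-174.79, -0.11], [-173.66, 173.66]. Speed limits (degrees/s): [136.94, 136.94, 172.46, 180, 180, 180].

## Interface

Orientations are given as [roll, pitch, yaw] about the fixed x, y, z axes, in that order (R = Rz(yaw) Ry(pitch) Rx(roll)).
In Python, from plant import r, vision gives the robot as it stands.
- The arm moves only by the shell command python3 -m pendant 'ROWS' [FORCE]. ROWS is JSON, a list that holds one entry, the list of rows, each a list of 7 numbers: the shift along the tool's x, y, z scaled (see below), then the turn, a rotation vector about the tool's x, y, z scaled (see below), then the opening, from -1 (shut) to 1 (fully open). In form: [[[x, y, z, wx, wy, wz, fingers], ...]]. A call has exactly 8 rows; each row shifts and turns the commanded pose from where the row before left it, along the tool's axes as they then stand; what a row does not reach is not made up. The controller multiplies each number of a shift by 20 mm and each number of a turn by 4 degrees. A row lasts 1/10 s, in which the tool goes at most 50 mm and 8.59 degrees, less where a joint would pass 70% of its speed; a pose out of reach is approached as far as the arm can. A call with a number of a shift or a turn outside -1 to 1 is refused whole. A call with a gripper value outside its range is refused whole. The fingers move at their own pace and stop on an object; FORCE is the grip in N (left out, the last holds). Time passes only in rows, so rows that do not move let the fingers close, or fill a call up. It gives the time, the measured TCP pose, the force, the opening and the grip force at its end, in the units of the state.
- r.get_state(): the state, without advancing time (a new reading comes with each control period).
- vision.capture(name): name is "scene" or "top"; returns a dict with "frame" (480x640x3 uint8, blue, green, red), "depth" (480x640 float32, m along the optical axis (not along the pixel's ray), 0 where there is no reading), "camera_matrix" (3x3 intrinsics, pixels), "k1" (the pictures are not rectified: a ray, as slopes to the right and down, at radius r is drawn at 1 + k1 r^2 times it, then the intrinsics apply), "extrinsics" (4x4, takes a point from world to camera coordinates). Camera axes: x right, y up, looking along -z (the intrinsics and any distortion apply to the point x, -y, -z); pixel columns grow to the right and rows downward; lengths in m; the calibration is good to about 2 mm. A picture is of the moment at which its call begins.
- r.close_job(): hands the job in; it is judged then, once.
The state is a dict: "time_s": time; "joints": joint angles; "qd": joint speeds; "joint_torque": joint torques, N m; "tcp_pos": TCP position; "eef_rot": TCP orientation; "contact_force": force on the tool from outside, world axes, zero at the start; "moment": the same for the moment, N m; "gripper_width": finger opening in m; "gripper_force": force on a finger pad.
Only numpy, scipy, OpenCV 4.12 (cv2) and the standard library are available. Lean on these libraries where they do the work, as an engineer would, in place of code of your own. Each camera call takes 0.05 s, during which the arm holds its last target. There are 200 camera calls.

## Task

Start up the finishing bench. With the air valve's lever still shut, press the round key on the sloping console fully home and let it spring back; then swing the valve lever to half open (45 degrees) and let go of it; then press the square key and after it the long key, each fully home, one at a time, letting it spring back. Leave the mushroom-headed stop key alone, and do not shift the figurine, the grinder or the wire brush.

Things in the scene. Friction and masses are not known exactly. Their poses are not given: they have to be found in the camera images.
- console: green steel desk, fixed, 135 mm deep x 300 mm wide, its front turned away from the robot; the aluminium face slopes at 35 degrees, low at the front. Face height over the table: front edge 48, middle 85, back edge 122 mm; the key row is centred, 12 mm downslope of the face's middle. Origin: on the table under the face's middle; x to its front, y along the row
- guard_mid (a point): middle of the front rod of the desk's guard: two level steel rods, 8 mm thick, along the whole row on end posts (146 mm either side), axes 54 mm off the face (40 mm beyond the flat keys). The front rod is 34 mm upslope of the key centres, almost straight above them, the other 40 mm further. It blocks a tool coming straight down; one tilted 35 degrees, along the keys' axes, passes in front
- round_key (a joint): black plastic key, one of four in one level row across the sloping face of console, 68 mm apart; which key is in which place varies. Round, 42 mm diameter. Value: how far it is pressed along its axis, 0 (out) to 0.008 m (home); a spring pushes it back, 1.5 N at the start, 5 N fully home.
- round_key_top (a point): centre of the round key's outer face (14 mm above the console's face when out). z axis: outward along the key's axis, 35 degrees from vertical, leaning to the console's front; y axis: level, along the row. Press along -z.
- square_key (a joint): black plastic key, one of four in one level row across the sloping face of console, 68 mm apart; which key is in which place varies. Square, 38 x 38 mm. Value: how far it is pressed along its axis, 0 (out) to 0.008 m (home); a spring pushes it back, 1.5 N at the start, 5 N fully home.
- square_key_top (a point): centre of the square key's outer face (14 mm above the console's face when out). z axis: outward along the key's axis, 35 degrees from vertical, leaning to the console's front; y axis: level, along the row. Press along -z.
- long_key (a joint): black plastic key, one of four in one level row across the sloping face of console, 68 mm apart; which key is in which place varies. Long bar, 60 mm along the row x 22 mm. Value: how far it is pressed along its axis, 0 (out) to 0.008 m (home); a spring pushes it back, 1.5 N at the start, 5 N fully home.
- long_key_top (a point): centre of the long key's outer face (14 mm above the console's face when out). z axis: outward along the key's axis, 35 degrees from vertical, leaning to the console's front; y axis: level, along the row. Press along -z.
- stop_key (a joint): black plastic key, one of four in one level row across the sloping face of console, 68 mm apart; which key is in which place varies. Domed mushroom head, 50 mm diameter, standing higher than the others: the stop key. Value: how far it is pressed along its axis, 0 (out) to 0.008 m (home); a spring pushes it back, 1.5 N at the start, 5 N fully home.
- stop_key_top (a point): centre of the mushroom-headed stop key's outer face (29 mm above the console's face when out). z axis: outward along the key's axis, 35 degrees from vertical, leaning to the console's front; y axis: level, along the row. Press along -z.
- valve: brass quarter-turn ball valve in a 236 mm length of 30 mm steel pipe, fixed on a 90 x 200 mm dark steel foot. Origin: on the table under the valve's stem; the pipe runs along its y axis at 62 mm height, x points away from the robot at yaw 0
- valve_pivot (a point): point on the lever's upright turning axis, at the lever's mid-height, 115 mm above the table
- lever (a joint): level steel lever with black rubber grip on the valve's stem. Value: opening in rad. 0 = shut: square to the pipe, pointing along the valve's -x; it opens clockwise seen from above, then pointing along (-cos, +sin) of the value in the valve's x, y; pi/2 = fully open, along the pipe to +y. Starts within 0.2 of shut. Friction (0.2 N m) holds it where it is left
- lever_grip (a point): middle of the rubber grip, 105 mm from the turning axis, at its mid-height (115 mm above the table). The grip is 72 mm long, 22 mm wide and 14 mm high, with free space below; the lever's end is 140 mm from the axis. x axis: along the lever towards the stem
- figurine: bystander: small copper-coloured figure 153 mm high on a 75 mm square wooden foot, loose; origin at the centre of its underside
- grinder: bystander: straight steel air grinder lying on the table, about 210 mm long, 40 mm high, loose; origin under the middle of its body, x along it
- wire_brush: bystander: brush with a wooden handle lying on the table, 200 mm long, 20 mm high, loose; origin at its middle, underside, x along it

How it is judged (in metres and radians):
On the way, in this order (a step that is already met when the one before it is completed fails the run):
1. the round key is pressed fully home with the air still shut, the other keys out (value of joint round_key above 0.0065 m and value of joint lever below 0.35 rad and value of joint each of square_key, long_key, stop_key below 0.002 m), for 0.1 s.
2. all keys out, the valve lever half open (45 degrees, within 8) and at rest, let go (value of joint each of round_key, square_key, long_key, stop_key below 0.002 m and value of joint lever between 0.645 and 0.925 rad and velocity of joint lever between -0.05 and 0.05 rad/s and contact force between valve and the arm below 0.1 N and contact force between valve and the fingers below 0.1 N), for 0.2 s.
3. the square key is pressed fully home, the other keys out, the valve still half open (value of joint square_key above 0.0065 m and value of joint each of round_key, long_key, stop_key below 0.002 m and value of joint lever between 0.645 and 0.925 rad), for 0.1 s.
4. the long key is pressed fully home, the other keys out, the valve still half open (value of joint long_key above 0.0065 m and value of joint each of round_key, square_key, stop_key below 0.002 m and value of joint lever between 0.645 and 0.925 rad), for 0.1 s.
At the end, for the whole second after the job is handed in: All four keys are back out (less than 2 mm in) and the valve lever stands half open, at 45 degrees within 8; the figurine stands upright and it, the grinder and the brush are within 30 mm of where they were (value of joint each of round_key, square_key, long_key, stop_key below 0.002 m and value of joint lever between 0.645 and 0.925 rad and distance of each of figurine, grinder, wire_brush from where it was at the start of the episode below 0.03 m and angle between figurine's own z axis and vertical below 0.2 rad); the robot touches nothing.
It fails at once if the stop key is pressed (more than 3 mm) (value of joint stop_key above 0.003 m).
It fails at once if the round key is pressed (more than 4 mm) when the lever is open by more than 20 degrees (value of joint round_key above 0.004 m and value of joint lever above 0.35 rad).
It fails at once if the square or long key is pressed (more than 4 mm) before the lever is open by 29 degrees (value of joint any of square_key, long_key above 0.004 m and value of joint lever below 0.5 rad).
It fails at once if two keys are pressed at once (both more than 3 mm) (value of joint each of round_key, square_key above 0.003 m or value of joint each of round_key, long_key above 0.003 m or value of joint each of square_key, long_key above 0.003 m).
It fails at once if a bystander is shifted by more than 30 mm or the figurine is tipped over (distance of any of figurine, grinder, wire_brush from where it was at the start of the episode above 0.03 m or angle between figurine's own z axis and vertical above 0.5 rad).
It also fails if it takes over 72 s, if anything falls off the work surface, if the arm or the gripper's body presses on something with over 40 N, if the wrist force passes 120 N, or if a joint passes its speed limit or range.

## Working session

There is one attempt and no reset: what is moved stays moved. The work goes in short steps, Python scripts to look and compute and a shell command to move; the robot and the scene stay as the last step left them, time stands still between calls to the robot, and variables do not carry over. Pictures are saved under pics/ and viewed, at most 10 in all, crops included, and the job is handed in when it is done.

```bash
mkdir -p pics; ls; python3 - <<'E'
from plant import r, vision
import cv2,numpy as np
for n in ("scene","top"):
    c=vision.capture(n); cv2.imwrite(f"pics/{n}0.png",c["frame"]); np.savez(f"{n}0.npz",**c)
    print(n,c["camera_matrix"],c["k1"],c["extrinsics"])
print(r.get_state())
E
```

```text
pics
scene [[555.16069281   0.         322.61384813]
 [  0.         555.16069281 236.49145135]
 [  0.           0.           1.        ]] -0.14824009828909462 [[ 0.55187785  0.83389414  0.00716895 -0.34340595]
 [-0.71876034  0.47128706  0.5111478   0.38859225]
 [ 0.42286453 -0.28724391  0.85946293 -1.30661247]
 [ 0.          0.          0.          1.        ]]
top [[456.85268369   0.         312.82688686]
 [  0.         456.85268369 230.27888781]
 [  0.           0.           1.        ]] -0.11364627365433559 [[-0.04579335 -0.9989412   0.00441069  0.02202678]
 [ 0.96994006 -0.04340666  0.23944132 -0.61387319]
 [-0.23899634  0.01524293  0.97090082 -0.71934124]
 [ 0.          0.          0.          1.        ]]
{'time_s': 0.1, 'joints': array([ 9.20230162e+01,  2.05875786e+01,  6.40473783e-01, -1.94894132e-02,
       -7.01368759e+01, -1.65062010e+01]), 'qd': array([-0.01040231, -0.15058099,  0.2058639 ,  0.03902517,  0.01788126,
       -0.02999944]), 'joint_torque': array([-9.91675188e-04, -5.84158945e+01,  2.93745804e+01,  7.01538876e+00,
        1.01248483e-02, -5.96942732e-05]), 'tcp_pos': array([0.16873433, 0.653153  , 0.24771908]), 'eef_rot': array([ 1.79914274e+02, -6.29559502e-03, -1.44898156e+01]), 'contact_force': array([ 0.20894933,  0.2895809 , -0.06845244]), 'moment': array([ 0.01758387,  0.0317448 , -0.08061528]), 'gripper_force': 0.0, 'gripper_width': 0.08781971732353717}
```

View pics/scene0.png

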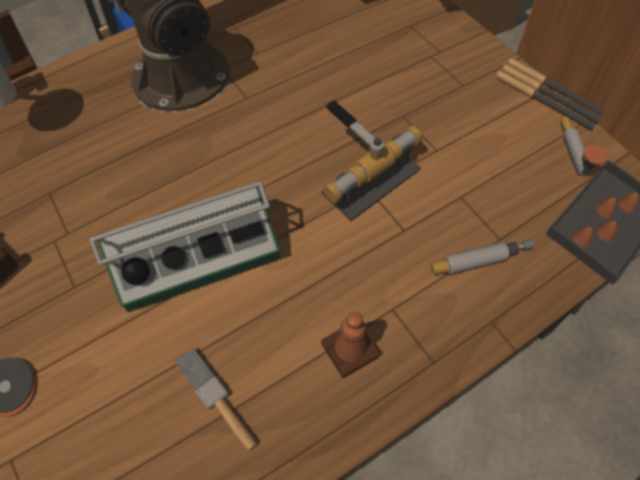

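View pics/top0.png

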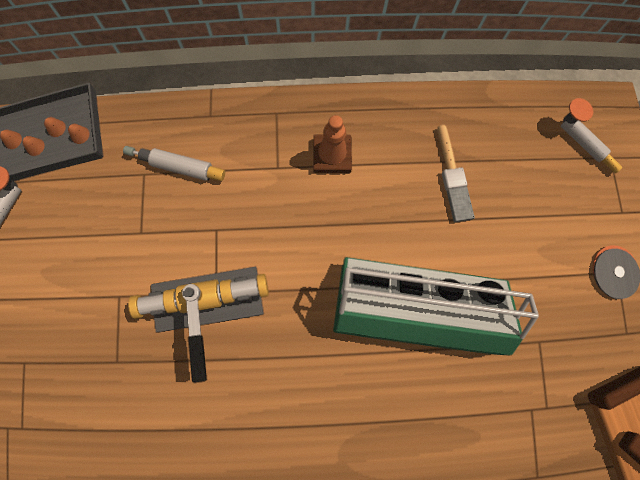

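The scene view shows the keys from left to right: stop (135,270), round (174,257), square (210,245), long (247,232). The valve hub is at (377,147) and the grip at (341,111). In the top view the hub is at (190,293) and the grip at (197,357). The console is at about (435,305), with its front facing +x. The figurine, grinder and brush are all on the far side.

```bash
cat > h.py <<'E'
import numpy as np, cv2
from scipy.spatial.transform import Rotation as R
def load(n): return dict(np.load(n+".npz"))
def rays(c,uv):
    K=c["camera_matrix"]; uv=np.asarray(uv,float).reshape(-1,2)
    d=np.stack([(uv[:,0]-K[0,2])/K[0,0],(uv[:,1]-K[1,2])/K[1,1]],1); s=d.copy()
    for _ in range(20): s=d/(1+float(c["k1"])*(s**2).sum(1,keepdims=True))
    E=c["extrinsics"]; v=np.c_[s[:,0],-s[:,1],-np.ones(len(s))]
    return -E[:3,:3].T@E[:3,3], v@E[:3,:3]       # direction has unit depth
def deproj(c,uv):
    o,v=rays(c,uv); uv=np.asarray(uv,int).reshape(-1,2); return o+v*c["depth"][uv[:,1],uv[:,0]][:,None]
def onz(c,uv,z):
    o,v=rays(c,uv); return o+v*((z-o[2])/v[:,2])[:,None]
def tri(c1,p1,c2,p2):
    o1,v1=rays(c1,p1);o2,v2=rays(c2,p2);v1=v1[0];v2=v2[0]
    t=np.linalg.lstsq(np.c_[v1,-v2],o2-o1,rcond=None)[0]; a=o1+t[0]*v1;b=o2+t[1]*v2
    return (a+b)/2,np.linalg.norm(a-b)
def blobs(c,roi,thr,amin=40):
    x0,y0,x1,y1=roi; m=(c["frame"].max(2)<thr).astype(np.uint8); k=np.zeros_like(m);k[y0:y1,x0:x1]=m[y0:y1,x0:x1]
    n,l,s,ce=cv2.connectedComponentsWithStats(k)
    return [(ce[i],s[i],np.argwhere(l==i)[:,::-1]) for i in range(1,n) if s[i,4]>amin]
E
python3 - <<'E'
from h import *
np.set_printoptions(precision=4,suppress=True)
S,T=load("scene0"),load("top0")
for n,c,rois in (("S",S,[(108,212,272,290),(322,95,362,130)]),("T",T,[(345,260,525,310),(180,325,215,390)])):
  for roi in rois:
    for ce,s,px in blobs(c,roi,45):
        P=deproj(c,px); (u,v),(w,h),a=cv2.minAreaRect(px.astype(np.float32))
        print(n,ce.round(1),s,"rect",round(u,1),round(v,1),"med",np.median(P,0), "z5/95",np.percentile(P[:,2],[5,95]))
# face plane: bright grey pixels in scene
x0,y0,x1,y1=108,205,278,300
g=S["frame"].astype(int); m=(g.min(2)>110)&(g.max(2)-g.min(2)<25); mm=np.zeros_like(m); mm[y0:y1,x0:x1]=m[y0:y1,x0:x1]
px=np.argwhere(mm)[:,::-1]; P=deproj(S,px)
best=0; rng=np.random.default_rng(0)
for _ in range(500):
    q=P[rng.choice(len(P),3,False)]; nn=np.cross(q[1]-q[0],q[2]-q[0]); L=np.linalg.norm(nn)
    if L<1e-5: continue
    nn/=L; i=abs((P-q[0])@nn)<.003
    if i.sum()>best: best=i.sum();I=i
Q=P[I];c0=Q.mean(0); n=np.linalg.svd(Q-c0)[2][2]; n*=np.sign(n[2])
print("plane",best,len(P),n,np.degrees(np.arccos(n[2])),"yaw",np.degrees(np.arctan2(n[1],n[0])),c0)
ax=np.array([-n[1],n[0],0])/np.hypot(*n[:2]); up=np.cross(n,ax)
print("extent row",np.percentile((Q-c0)@ax,[.5,99.5]),"up",np.percentile((Q-c0)@up,[.5,99.5]))
np.savez("plane.npz",n=n,c0=c0)
# points 9..35mm above face
ys,xs=np.mgrid[y0:y1,x0:x1]; px=np.c_[xs.ravel(),ys.ravel()]; P=deproj(S,px); hgt=(P-c0)@n
dark=S["frame"][px[:,1],px[:,0]].max(1)<60
k=np.zeros((480,640),np.uint8); sel=dark&(hgt>.009)&(hgt<.035); k[px[sel,1],px[sel,0]]=1
N,l,s,ce=cv2.connectedComponentsWithStats(k)
for i in range(1,N):
    if s[i,4]<40: continue
    p=np.argwhere(l==i)[:,::-1]; A=deproj(S,p)-c0; hh=A@n; a=A@ax;b=A@up
    print("key",ce[i].round(1),s[i,4],"h",np.percentile(hh,[10,50,90]),"row",np.percentile(a,[2,98]),"mid",np.percentile(a,[2,98]).mean(),"up",np.percentile(b,[2,98]))
# hub
for c,nm,roi in ((S,"S",(365,130,392,160)),(T,"T",(178,280,204,306))):
    x0,y0,x1,y1=roi; ys,xs=np.mgrid[y0:y1,x0:x1]; P=deproj(c,np.c_[xs.ravel(),ys.ravel()]); h=P[P[:,2]>.108]
    print(nm,"hub",len(h),h.mean(0) if len(h) else "",P[:,2].max())
E
```

```text
S [246.9 231.9] [230 222  34  21 414] rect 246.7 232.0 med [ 0.5277 -0.0987  0.0886] z5/95 [0.0816 0.0947]
S [210.8 244.7] [198 233  26  24 441] rect 210.3 244.9 med [ 0.5158 -0.165   0.089 ] z5/95 [0.0788 0.0982]
S [173.8 257.3] [161 247  25  22 420] rect 173.0 257.5 med [ 0.5022 -0.231   0.0881] z5/95 [0.0782 0.0981]
S [226.4 273.3] [175 255  97  35 483] rect 223.8 274.2 med [ 0.5432 -0.1596  0.0183] z5/95 [0.0085 0.027 ]
S [135.9 270.8] [121 258  30  27 583] rect 135.9 270.8 med [ 0.4964 -0.2976  0.098 ] z5/95 [0.0817 0.1067]
S [340.5 113.2] [327 102  28  24 258] rect 340.4 113.1 med [0.4091 0.1817 0.121 ] z5/95 [0.1171 0.1236]
T [370.5 280.5] [353 274  36  14 331] rect 370.4 280.6 med [ 0.5199 -0.0976  0.0923] z5/95 [0.0873 0.096 ]
T [410.7 287.6] [399 281  25  15 274] rect 410.8 287.7 med [ 0.5041 -0.1622  0.0958] z5/95 [0.0905 0.1003]
T [490.2 284.2] [478 281  25   8 113] rect 490.4 283.8 med [ 0.5028 -0.2982  0.0959] z5/95 [0.089  0.1023]
T [450.1 292.8] [438 286  25  15 270] rect 449.6 293.5 med [ 0.4926 -0.2274  0.0948] z5/95 [0.088  0.1007]
T [491.2 297.5] [477 291  28  14 
[... 195 characters left out ...]
 0.563  -0.1114  0.8189] 35.02285374329816 yaw -11.192364981105325 [ 0.4917 -0.2084  0.083 ]
extent row [-0.1292  0.1537] up [-0.0553  0.0615]
key [246.6 232. ] 400 h [0.0105 0.0126 0.0151] row [0.0865 0.1422] mid 0.11436061848949089 up [-0.0186  0.0022]
key [210.5 244.6] 454 h [0.0109 0.013  0.0152] row [0.0291 0.0652] mid 0.04713126847973972 up [-0.0267  0.0092]
key [173.  257.4] 431 h [0.0106 0.0131 0.0154] row [-0.0396 -0.0033] mid -0.02145758402499815 up [-0.0278  0.0094]
key [135.1 270.6] 629 h [0.0179 0.0238 0.0278] row [-0.11   -0.0672] mid -0.08859072107717243 up [-0.0301  0.0124]
S hub 258 [0.5089 0.1893 0.1264] 0.9268187688420421
T hub 316 [0.5056 0.1919 0.1275] 0.8452984524503311
```

```bash
python3 - <<'E'
import cv2,numpy as np
a=cv2.imread("pics/top0.png")[225:395,100:290]; b=cv2.imread("pics/scene0.png")[80:230,310:440]
c=cv2.imread("pics/scene0.png")[175:310,85:310]
f=lambda i,w,h:cv2.resize(i,(w,h),interpolation=cv2.INTER_CUBIC)
cv2.imwrite("pics/z.png",np.vstack([np.hstack([f(a,400,300),f(b,260,300),np.zeros((300,15,3),np.uint8)]),f(c,675,300)[:, :675]]))
E
cat >> h.py <<'E'
def pipe(c,roi):
    x0,y0,x1,y1=roi; ys,xs=np.mgrid[y0:y1,x0:x1]; P=deproj(c,np.c_[xs.ravel(),ys.ravel()])
    hsv=cv2.cvtColor(c["frame"],cv2.COLOR_BGR2HSV)[y0:y1,x0:x1].reshape(-1,3)
    k=(P[:,2]>.055)&(P[:,2]<.085); Q=P[k][:,:2]; m=Q.mean(0); d=np.linalg.svd(Q-m,full_matrices=False)[2][0]; d*=np.sign(d[1])
    t=(Q-m)@d; return m,d,np.percentile(t,[1,99]),P[k]
def lever(c,roi):
    x0,y0,x1,y1=roi; ys,xs=np.mgrid[y0:y1,x0:x1]; P=deproj(c,np.c_[xs.ravel(),ys.ravel()])
    k=(P[:,2]>.112)&(P[:,2]<.126); return P[k]
def delta(pos,rpy,tpos,trpy):
    A=R.from_euler('xyz',rpy,degrees=True);B=R.from_euler('xyz',trpy,degrees=True)
    return A.inv().apply(np.subtract(tpos,pos))/.02,(A.inv()*B).as_rotvec(degrees=True)/4
E
python3 - <<'E'
from h import *
np.set_printoptions(precision=4,suppress=True)
S,T=load("scene0"),load("top0")
for c,roi in ((S,(315,115,430,215)),(T,(120,265,280,335))):
    m,d,t,_=pipe(c,roi); print("pipe",m,"yaw of x:",np.degrees(np.arctan2(-d[0],d[1])),t, "mid",m+d*t.mean())
for c,roi in ((S,(322,95,392,160)),(T,(175,280,215,385))):
    L=lever(c,roi); print("lever n",len(L),L[:,2].mean(),end=" "); m=L[:,:2].mean(0); d=np.linalg.svd(L[:,:2]-m,full_matrices=False)[2][0]; d*=-np.sign(d[0]); t=(L[:,:2]-m)@d
    print("dir ang",np.degrees(np.arctan2(d[1],-d[0])),"tip",m+d*np.percentile(t,99),"back",m+d*np.percentile(t,1))
print("grip tri",tri(S,(340.4,113.1),T,(197,358.5)),"hub tri",tri(S,(377,144),T,(190,292)))
for k,a,b in (("stop",(135.9,270.8),(491,291)),("round",(173.5,257.4),(450,293)),("square",(210.5,244.7),(410.7,287.6)),("long",(246.8,232),(370.5,280.5))): print(k,tri(S,a,T,b))
p=np.load("plane.npz"); n=p["n"];c0=p["c0"]; ax=np.array([-n[1],n[0],0])/np.hypot(*n[:2]); up=np.cross(n,ax)
M=np.c_[-up,-ax,-n]; print("rpy",R.from_matrix(M).as_euler('xyz',degrees=True))
for k,a in (("round",-.0215),("square",.047),("long",.1144)):
    t=c0+ax*a-up*.009+n*.014; print(k,"top",t,"TCP at contact",t+n*.022-up*.003)
E
```

```text
pipe [0.5179 0.186 ] yaw of x: 6.770265410815234 [-0.1076  0.1255] mid [0.5169 0.1949]
pipe [0.5084 0.1932] yaw of x: 7.289219448766155 [-0.1148  0.1165] mid [0.5083 0.194 ]
lever n 710 0.11898808810330012 dir ang -5.382546416761676 tip [0.3727 0.1802] back [0.5225 0.1943]
lever n 1285 0.12018547595317837 dir ang -5.462048413622443 tip [0.3724 0.1807] back [0.5208 0.1949]
grip tri (array([0.4062, 0.1843, 0.1173]), np.float64(0.00047009276047008125)) hub tri (array([0.5106, 0.196 , 0.1193]), np.float64(0.0005187893345669246))
stop (array([ 0.4919, -0.2989,  0.0922]), np.float64(0.0015431839844061376))
round (array([ 0.4942, -0.2321,  0.0769]), np.float64(0.003004201584490592))
square (array([ 0.5071, -0.1652,  0.0766]), np.float64(0.0035625204663533145))
long (array([ 0.5219, -0.098 ,  0.0796]), np.float64(0.002024848847526356))
rpy [180.      35.0229 -11.1924]
round top [ 0.5027 -0.2325  0.0893] TCP at contact [ 0.5175 -0.2354  0.1056]
square top [ 0.516  -0.1653  0.0893] TCP at contact [ 0.5308 -0.1682  0.1056]
long top [ 0.529  -0.0992  0.0893] TCP at contact [ 0.5438 -0.1021  0.1056]
```

```bash
A='[[[1,0.9,0,0,0,0,-1],[1,0.9,0,0,0,0,-1],[1,0.9,0,0,0,0,-1],[1,0.9,0,0,0,0,-1],[1,0.9,0,0,0,0,-1],[1,0.9,0,0,0,0,-1],[1,0.9,0,0,0,0,-1],[1,0.9,0,0,0,0,-1]]]'; true
python3 -m pendant '[[[1,0.9,0,0,0,0,-1],[1,0.9,0,0,0,0,-1],[1,0.9,0,0,0,0,-1],[1,0.9,0,0,0,0,-1],[1,0.9,0,0,0,0,-1],[1,0.9,0,0,0,0,-1],[1,0.9,0,0,0,0,-1],[1,0.9,0,0,0,0,-1]]]'
python3 -m pendant '[[[1,0.9,0,0,0,0,-1],[1,0.9,0,0,0,0,-1],[1,0.9,0,0,0,0,-1],[1,0.9,0,0,0,0,-1],[1,0.9,0,0,0,0,-1],[1,0.9,0,0,0,0,-1],[1,0.9,0,0,0,0,-1],[1,0.9,0,0,0,0,-1]]]'
python3 -m pendant '[[[0.6,1,0,0,0,0,-1],[0.6,1,0,0,0,0,-1],[0.6,1,0,0,0,0,-1],[0.6,1,0,0,0,0,-1],[0.6,1,0,0,0,0,-1],[0.6,1,0,0,0,0,-1],[0.6,1,0,0,0,0,-1],[0.6,1,0,0,0,0,-1]]]'
```

```text
time_s: 0.9
tcp_pos: [0.2881, 0.4729, 0.2482]
eef_rot: [180.0, 0.0, -14.5]
contact_force: [0.8, -0.1, -0.3]
gripper_width: 0.0294
gripper_force: 0.0
time_s: 1.7
tcp_pos: [0.4069, 0.2935, 0.2484]
eef_rot: [180.0, 0.0, -14.5]
contact_force: [0.9, -0.3, 0.6]
gripper_width: 0.0004
gripper_force: 0.0
time_s: 2.5
tcp_pos: [0.4595, 0.1147, 0.2484]
eef_rot: [180.0, 0.0, -14.5]
contact_force: [-0.1, 0.1, -0.1]
gripper_width: 0.0003
gripper_force: 0.0
```

```bash

python3 -m pendant '[[[0.66,1,0,0,0,0.05,-1],[0.66,1,0,0,0,0.05,-1],[0.66,1,0,0,0,0.05,-1],[0.66,1,0,0,0,0.05,-1],[0.66,1,0,0,0,0.05,-1],[0.66,1,0,0,0,0.05,-1],[0.66,1,0,0,0,0.05,-1],[0.66,1,0,0,0,0.05,-1]]]' >/dev/null
python3 -m pendant '[[[0.66,1,0,0,0,0,-1],[0.66,1,0,0,0,0,-1],[0.66,1,0,0,0,0,-1],[0.66,1,0,0,0,0,-1],[0.66,1,0,0,0,0,-1],[0.66,1,0,0,0,0,-1],[0.66,1,0,0,0,0,-1],[0.66,1,0,0,0,0,-1]]]'
python3 -m pendant '[[[0,0,0,0,-1,0,-1],[0,0,0,0,-1,0,-1],[0,0,0,0,-1,0,-1],[0,0,0,0,-1,0,-1],[0,0,0,0,-1,0,-1],[0,0,0,0,-1,0,-1],[0,0,0,0,-1,0,-1],[0,0,0,0,-1,0,-1]]]'
cat >> h.py <<'E'
p=np.load("plane.npz"); n=p["n"];c0=p["c0"]; ax=np.array([-n[1],n[0],0])/np.hypot(*n[:2]); up=np.cross(n,ax)
KR=[180,35,-11.2]; ROW=dict(round=-.0215,square=.047,long=.1144)
def key(k,h): return c0+ax*ROW[k]-up*.012+n*(.014+.022+h)   # TCP with fingertips h above the key, 3 mm downslope of centre
E
python3 - <<'E'
from h import *; from plant import r
np.set_printoptions(precision=3,suppress=True); s=r.get_state()
for h in (.06,.01): print(delta(s["tcp_pos"],s["eef_rot"],key("round",h),KR))
print(s["joints"])
E
```

```text
time_s: 4.1
tcp_pos: [0.5767, -0.2502, 0.2481]
eef_rot: [-180.0, 0.0, -16.1]
contact_force: [0.6, 0.3, -0.4]
gripper_width: 0.0004
gripper_force: 0.0
time_s: 4.9
tcp_pos: [0.5767, -0.2493, 0.2482]
eef_rot: [-180.0, 32.2, -16.1]
contact_force: [1.2, -0.1, 0.1]
gripper_width: 0.0008
gripper_force: 0.0
(array([1.369, 0.008, 4.657]), array([-0.677, -0.699, -1.017]))
(array([1.251, 0.131, 7.151]), array([-0.677, -0.699, -1.017]))
[  -8.152   35.721   20.261   -4.404 -106.446   82.028]
```

```bash

python3 -m pendant '[[[0,0,0,-0.34,-0.35,-0.51,-1],[0,0,0,-0.34,-0.35,-0.51,-1],[0.35,0,0.7,0,0,0,-1],[0.35,0,0.8,0,0,0,-1],[0.35,0,0.8,0,0,0,-1],[0.32,0,0.8,0,0,0,-1],[0,0,0.8,0,0,0,-1],[0,0,0,0,0,0,-1]]]'
python3 - <<'E'
from h import *; from plant import r,vision
np.set_printoptions(precision=3,suppress=True); s=r.get_state()
for h in (.06,.01): print(delta(s["tcp_pos"],s["eef_rot"],key("round",h),KR))
a=[vision.capture(q)["frame"] for q in("scene","top")]
cv2.imwrite("pics/b.png",np.hstack([cv2.resize(a[0][120:320,60:320],(390,300)),cv2.resize(a[1][150:400,300:640],(408,300))]))
E
```

```text
time_s: 5.7
tcp_pos: [0.5534, -0.2446, 0.1668]
eef_rot: [-180.0, 35.1, -11.2]
contact_force: [-0.7, 0.1, -0.0]
gripper_width: 0.0003
gripper_force: 0.0
(array([ 0.239, -0.099,  0.566]), array([-0.002,  0.019, -0.001]))
(array([ 0.241, -0.099,  3.066]), array([-0.002,  0.019, -0.001]))
```

View pics/b.png

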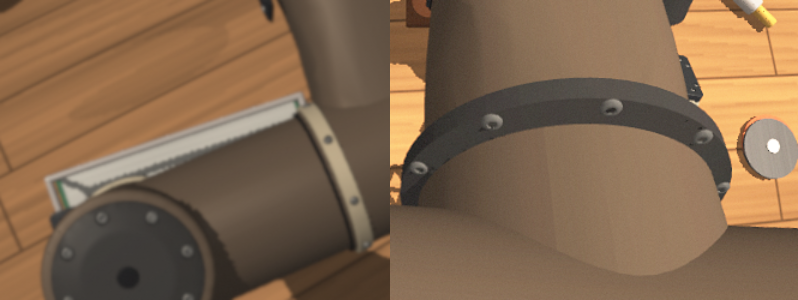

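The arm hides the console in both views: the forearm and wrist cover the scene crop from x≈50 to 390 and most of the top crop. I'll go by the measured poses and the force readings.

```bash

python3 -m pendant '[[[0.24,-0.1,0.57,0,0,0,-1],[0,0,0.6,0,0,0,-1],[0,0,0.6,0,0,0,-1],[0,0,0.5,0,0,0,-1],[0,0,0.4,0,0,0,-1],[0,0,0.4,0,0,0,-1],[0,0,0,0,0,0,-1],[0,0,0,0,0,0,-1]]]'
python3 -m pendant '[[[0,0,0.2,0,0,0,-1],[0,0,0.2,0,0,0,-1],[0,0,0.1,0,0,0,-1],[0,0,0.1,0,0,0,-1],[0,0,0.1,0,0,0,-1],[0,0,0,0,0,0,-1],[0,0,0,0,0,0,-1],[0,0,0,0,0,0,-1]]]'
python3 - <<'E'
from h import *; from plant import r
s=r.get_state(); print("h mm",(s["tcp_pos"]-key("round",0))@n*1000,"F.n",s["contact_force"]@n)
E
```

```text
time_s: 6.6
tcp_pos: [0.5251, -0.2373, 0.1159]
eef_rot: [180.0, 34.8, -11.2]
contact_force: [0.4, -0.1, 0.1]
gripper_width: 0.0003
gripper_force: 0.0
time_s: 7.4
tcp_pos: [0.5173, -0.2356, 0.1044]
eef_rot: [180.0, 34.8, -11.2]
contact_force: [0.9, 0.4, 1.3]
gripper_width: 0.0003
gripper_force: 0.9
h mm -1.0617173944677794 F.n 1.5469931175862177
```

```bash

python3 -m pendant '[[[0,0,0.1,0,0,0,-1],[0,0,0.1,0,0,0,-1],[0,0,0.1,0,0,0,-1],[0,0,0.05,0,0,0,-1],[0,0,0,0,0,0,-1],[0,0,0,0,0,0,-1],[0,0,0,0,0,0,-1],[0,0,0,0,0,0,-1]]]'
python3 -m pendant '[[[0,0,0.05,0,0,0,-1],[0,0,0,0,0,0,-1],[0,0,0,0,0,0,-1],[0,0,0,0,0,0,-1],[0,0,0,0,0,0,-1],[0,0,0,0,0,0,-1],[0,0,0,0,0,0,-1],[0,0,0,0,0,0,-1]]]'
python3 - <<'E'
from h import *; from plant import r
s=r.get_state(); print("h mm",(s["tcp_pos"]-key("round",0))@n*1000,"F.n",s["contact_force"]@n)
E
```

```text
time_s: 8.2
tcp_pos: [0.5136, -0.2349, 0.099]
eef_rot: [180.0, 34.8, -11.2]
contact_force: [2.4, 1.2, 6.4]
gripper_width: 0.0006
gripper_force: 3.2
time_s: 9.0
tcp_pos: [0.5135, -0.2349, 0.0989]
eef_rot: [179.9, 34.7, -11.2]
contact_force: [3.5, 0.9, 10.1]
gripper_width: 0.0004
gripper_force: 5.3
h mm -7.759548812966224 F.n 10.202052250478417
```

```bash

python3 -m pendant '[[[0,0,-0.3,0,0,0,-1],[0,0,-0.6,0,0,0,-1],[0,0,-1,0,0,0,-1],[0,0,-1,0,0,0,-1],[0,0,-1,0,0,0,-1],[0,0,-1,0,0,0,-1],[0,0,-1,0,0,0,-1],[0,0,-1,0,0,0,-1]]]'
python3 -m pendant '[[[0,-1,0,0,1,0,-1],[0,-1,0,0,1,0,-1],[0,-1,0,0,1,0,-1],[0,-1,0,0,1,0,-1],[0,-1,0,0,1,0,-1],[0,-1,0,0,1,0,-1],[0,-1,0,0,1,0,-1],[0,-1,0,0,1,0,-1]]]'
python3 - <<'E'
from h import *; from plant import r
np.set_printoptions(precision=3,suppress=True); s=r.get_state()
print(delta(s["tcp_pos"],s["eef_rot"],[.407,.137,.23],[180,0,-8]),s["joints"])
E
```

```text
time_s: 9.8
tcp_pos: [0.5903, -0.25, 0.2115]
eef_rot: [180.0, 34.8, -11.2]
contact_force: [0.7, -0.3, -0.5]
gripper_width: 0.0004
gripper_force: 0.0
time_s: 10.6
tcp_pos: [0.6213, -0.0921, 0.2113]
eef_rot: [-180.0, 2.6, -11.2]
contact_force: [0.5, 0.9, 0.0]
gripper_width: 0.0007
gripper_force: 0.0
(array([-12.764,  -9.157,  -0.347]), array([-0.023,  0.659, -0.799])) [  8.799  19.126  -6.054  -0.997 -67.296  70.408]
```

```bash

python3 -m pendant '[[[-0.8,-0.6,0,0,0.66,-0.8,-1],[-0.9,-0.65,0,0,0,0,-1],[-0.9,-0.65,0,0,0,0,-1],[-0.9,-0.65,0,0,0,0,-1],[-0.9,-0.65,0,0,0,0,-1],[-0.9,-0.65,0,0,0,0,-1],[-0.9,-0.65,0,0,0,0,-1],[-0.9,-0.65,0,0,0,0,-1]]]' >/dev/null
python3 -m pendant '[[[-0.9,-0.65,0,0,0,0,-1],[-0.9,-0.65,0,0,0,0,-1],[-0.9,-0.65,0,0,0,0,-1],[-0.9,-0.65,0,0,0,0,-1],[-0.9,-0.65,0,0,0,0,-1],[-0.9,-0.65,0,0,0,0,-1],[0,0,0,0,0,0,-1],[0,0,0,0,0,0,-1]]]'
python3 - <<'E'
from h import *; from plant import r
np.set_printoptions(precision=3,suppress=True); s=r.get_state()
print(delta(s["tcp_pos"],s["eef_rot"],[.407,.137,.115],[180,0,-8]),s["joints"])
E
```

```text
time_s: 12.2
tcp_pos: [0.3993, 0.1221, 0.2129]
eef_rot: [-179.9, 0.1, -7.9]
contact_force: [-0.2, -0.6, 0.6]
gripper_width: 0.0006
gripper_force: 0.0
(array([ 0.292, -0.781,  4.895]), array([-0.022,  0.036,  0.023])) [ 44.19   -2.912 -32.673  -0.196 -60.258  37.998]
```

```bash

python3 -m pendant '[[[0.3,-0.3,0.8,0,0,0,-1],[0,0,1,0,0,0,-1],[0,0,1,0,0,0,-1],[0,0,1,0,0,0,-1],[0,0,0.7,0,0,0,-1],[0,0,0.4,0,0,0,-1],[0,0,0,0,0,0,-1],[0,0,0,0,0,0,-1]]]'
python3 -m pendant '[[[-0.06,-0.4,0,0,0,0,-1],[-0.06,-0.4,0,0,0,0,-1],[-0.06,-0.4,0,0,0,0,-1],[-0.06,-0.4,0,0,0,0,-1],[-0.06,-0.4,0,0,0,0,-1],[-0.06,-0.4,0,0,0,0,-1],[-0.06,-0.4,0,0,0,0,-1],[-0.06,-0.4,0,0,0,0,-1]]]'
python3 -m pendant '[[[-0.04,-0.3,0,0,0,0,-1],[-0.04,-0.3,0,0,0,0,-1],[-0.04,-0.3,0,0,0,0,-1],[-0.04,-0.3,0,0,0,0,-1],[0,0,0,0,0,0,-1],[0,0,0,0,0,0,-1],[0,0,0,0,0,0,-1],[0,0,0,0,0,0,-1]]]'
python3 - <<'E'
from h import *; from plant import r,vision
for q in("scene","top"):
    c=vision.capture(q); np.savez(q+"1.npz",**c); 
    if q=="top": cv2.imwrite("pics/c.png",cv2.resize(c["frame"][200:480,60:360],(600,560)))
E
```

```text
time_s: 13.0
tcp_pos: [0.4063, 0.127, 0.1149]
eef_rot: [-179.9, 0.1, -8.0]
contact_force: [0.5, -0.5, -0.0]
gripper_width: 0.0004
gripper_force: 0.0
time_s: 13.8
tcp_pos: [0.4053, 0.1923, 0.1145]
eef_rot: [-180.0, 0.2, -8.0]
contact_force: [2.2, -3.2, -0.2]
gripper_width: 0.0008
gripper_force: 1.2
time_s: 14.6
tcp_pos: [0.4055, 0.216, 0.1147]
eef_rot: [-179.9, 0.1, -8.0]
contact_force: [-0.0, 0.5, -0.0]
gripper_width: 0.0003
gripper_force: 0.0
```

View pics/c.png

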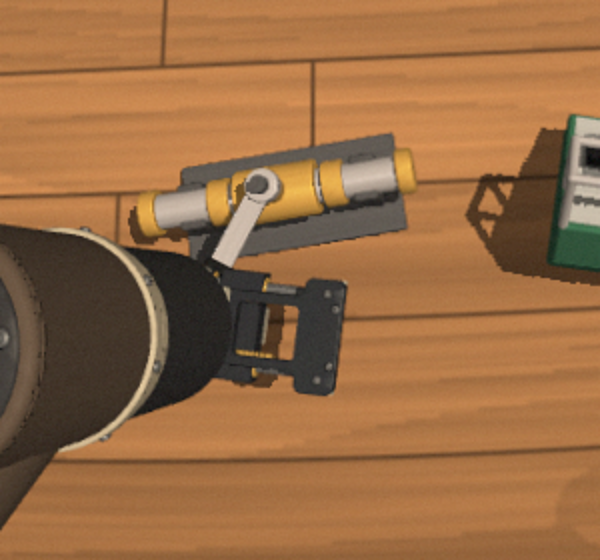

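In the crop the lever runs from the hub at (260,185) to (225,255), where the gripper hides it. That is (190,292) to (172,328) in the full picture. I'll measure its angle from the metal arm.

```bash
python3 - <<'E'
from h import *
T=load("top1")
x0,y0,x1,y1=168,300,192,328; g=T["frame"][y0:y1,x0:x1].astype(int); ys,xs=np.mgrid[y0:y1,x0:x1]
px=np.c_[xs.ravel(),ys.ravel()];P=deproj(T,px); col=g.reshape(-1,3); k=(P[:,2]>.108)&(P[:,2]<.128)&(col.min(1)>95)&(col.max(1)-col.min(1)<40)
Q=P[k][:,:2]; m=Q.mean(0); d=np.linalg.svd(Q-m)[2][0]; d*=-np.sign(d[0]); print(len(Q),"world ang",np.degrees(np.arctan2(d[1],-d[0])), "from pivot",np.degrees(np.arctan2(m[1]-.194,.511-m[0])),m)
E
```

```text
352 world ang 32.062595216690525 from pivot 28.920654269348617 [0.47705902 0.21275239]
```

```bash

python3 -m pendant '[[[-0.03,-0.25,0,0,0,0,-1],[-0.03,-0.25,0,0,0,0,-1],[-0.03,-0.25,0,0,0,0,-1],[0,0,0,0,0,0,-1],[0,0,0,0,0,0,-1],[0,0.5,0,0,0,0,-1],[0,1,0,0,0,0,-1],[0,1,0,0,0,0,-1]]]'
python3 -m pendant '[[[0,1,0,0,0,0,-1],[0,1,-0.5,0,0,0,-1],[0,1,-1,0,0,0,-1],[0,1,-1,0,0,0,-1],[0,1,-1,0,0,0,-1],[0,1,-1,0,0,0,-1],[0,1,-1,0,0,0,-1],[0,0,0,0,0,0,-1]]]'
python3 - <<'E'
from h import *; from plant import r,vision
for q in("scene","top"):
    c=vision.capture(q); np.savez(q+"2.npz",**c)
    cv2.imwrite(f"pics/{q}2.png",c["frame"])
T=load("top2"); m=[b for b in blobs(T,(125,295,200,390),45)]
for ce,s,px in m: print(ce,s)
x0,y0,x1,y1=120,275,210,390; L=lever(T,(x0,y0,x1,y1)); mm=L[:,:2].mean(0); d=np.linalg.svd(L[:,:2]-mm,full_matrices=False)[2][0]; d*=-np.sign(d[0]); print(len(L),mm,"ang",np.degrees(np.arctan2(d[1],-d[0])))
E
```

```text
time_s: 15.5
tcp_pos: [0.3981, 0.1797, 0.1144]
eef_rot: [-180.0, 0.2, -8.0]
contact_force: [-0.5, 0.1, 0.3]
gripper_width: 0.0003
gripper_force: 0.0
time_s: 16.3
tcp_pos: [0.3796, 0.0404, 0.2268]
eef_rot: [-179.8, -0.1, -8.1]
contact_force: [0.2, 0.6, -0.7]
gripper_width: 0.0006
gripper_force: 0.0
[153.18428571 344.82285714] [135 312  36  58 700]
1266 [0.45365094 0.23419963] ang 35.83989591891717
```

View pics/top2.png

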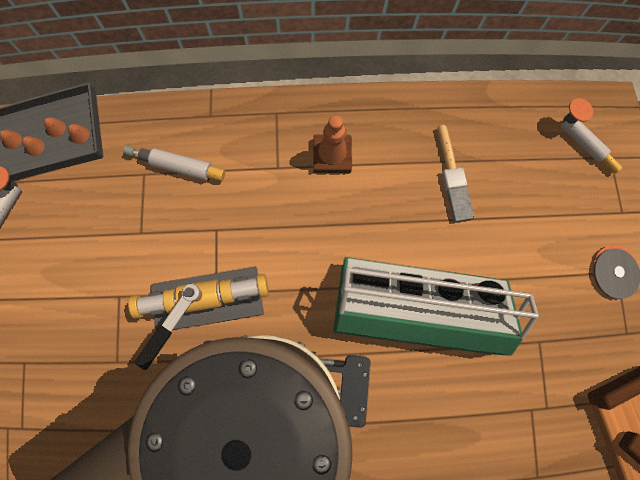

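The top view shows the lever from the hub at (190,292) to its tip at (140,362), about 43° open. The tool is clear of it, and the figurine (332,150), grinder and brush have not moved. Next is the square key.

```bash

python3 -m pendant '[[[1,0.75,-0.3,0,0,0,-1],[1,0.75,0,0,0,0,-1],[1,0.75,0,0,0,0,-1],[1,0.75,0,0,0,0,-1],[1,0.75,0,0,0,0,-1],[1,0.75,0,0,0,0,-1],[1,0.75,0,0,0,0,-1],[1,0.75,0,0,0,0,-1]]]' >/dev/null
python3 -m pendant '[[[1,0.75,0,0,-1,0,-1],[0.9,0.75,-0.2,0,-1,0,-1],[0.9,0.75,-0.3,0,-1,0,-1],[0.5,0,-0.2,0,-1,0,-1],[0,0,0,0,-1,0,-1],[0,0,0,0,-1,0,-1],[0,0,0,0,-1,0,-1],[0,0,0,0,-1,0,-1]]]'
python3 - <<'E'
from h import *; from plant import r
np.set_printoptions(precision=3,suppress=True); s=r.get_state()
print(delta(s["tcp_pos"],s["eef_rot"],key("square",.08),KR),s["joints"])
E
```

```text
time_s: 18.0
tcp_pos: [0.5818, -0.1521, 0.236]
eef_rot: [-179.9, 32.5, -7.9]
contact_force: [0.4, 0.7, 0.0]
gripper_width: 0.0004
gripper_force: 0.0
(array([1.638, 1.285, 2.803]), array([ 0.435, -0.636,  0.678])) [   0.905   33.685   15.166   -4.94  -103.567   81.357]
```

```bash

python3 -m pendant '[[[0.8,0.6,0,0.43,-0.64,0.68,-1],[0.8,0.6,0.3,0,0,0,-1],[0,0,1,0,0,0,-1],[0,0,1,0,0,0,-1],[0,0,0.4,0,0,0,-1],[0,0,0,0,0,0,-1],[0,0,0,0,0,0,-1],[0,0,0,0,0,0,-1]]]'
python3 - <<'E'
from h import *; from plant import r
np.set_printoptions(precision=3,suppress=True); s=r.get_state()
print(delta(s["tcp_pos"],s["eef_rot"],key("square",.005),KR))
E
```

```text
time_s: 18.8
tcp_pos: [0.5749, -0.1745, 0.1764]
eef_rot: [180.0, 34.6, -11.2]
contact_force: [0.1, -0.1, 0.5]
gripper_width: 0.0004
gripper_force: 0.0
(array([0.179, 0.118, 3.929]), array([ 0.005, -0.098,  0.005]))
```

```bash

python3 -m pendant '[[[0.18,0.12,0.53,0,-0.1,0,-1],[0,0,0.8,0,0,0,-1],[0,0,0.8,0,0,0,-1],[0,0,0.8,0,0,0,-1],[0,0,0.6,0,0,0,-1],[0,0,0.4,0,0,0,-1],[0,0,0,0,0,0,-1],[0,0,0,0,0,0,-1]]]'
python3 -m pendant '[[[0,0,0.1,0,0,0,-1],[0,0,0.1,0,0,0,-1],[0,0,0.1,0,0,0,-1],[0,0,0.1,0,0,0,-1],[0,0,0.1,0,0,0,-1],[0,0,0.1,0,0,0,-1],[0,0,0,0,0,0,-1],[0,0,0,0,0,0,-1]]]'
python3 - <<'E'
from h import *; from plant import r
s=r.get_state(); print("h mm",(s["tcp_pos"]-key("square",0))@n*1000,"F.n",s["contact_force"]@n)
E
```

```text
time_s: 19.6
tcp_pos: [0.5327, -0.1688, 0.1095]
eef_rot: [180.0, 35.1, -11.2]
contact_force: [0.3, 0.1, -0.1]
gripper_width: 0.0005
gripper_force: 0.0
time_s: 20.4
tcp_pos: [0.5259, -0.1673, 0.0996]
eef_rot: [180.0, 35.1, -11.2]
contact_force: [3.2, 0.3, 3.7]
gripper_width: 0.0002
gripper_force: 2.4
h mm -7.733453020551293 F.n 4.759921416671391
```

```bash

python3 -m pendant '[[[0,0,0.06,0,0,0,-1],[0,0,0,0,0,0,-1],[0,0,0,0,0,0,-1],[0,0,0,0,0,0,-1],[0,0,0,0,0,0,-1],[0,0,0,0,0,0,-1],[0,0,0,0,0,0,-1],[0,0,0,0,0,0,-1]]]'
python3 - <<'E'
from h import *; from plant import r
s=r.get_state(); print("h mm",(s["tcp_pos"]-key("square",0))@n*1000,"F.n",s["contact_force"]@n)
E
```

```text
time_s: 21.2
tcp_pos: [0.5258, -0.1673, 0.0995]
eef_rot: [180.0, 35.0, -11.2]
contact_force: [5.6, 0.2, 9.1]
gripper_width: 0.0006
gripper_force: 5.2
h mm -7.917340938251716 F.n 10.554597113578692
```

Force rises with no further travel, so the square key is home. Now retract, shift 67.5 mm along the row and do the long key.

```bash

python3 -m pendant '[[[0,0,-0.4,0,0,0,-1],[0,0,-1,0,0,0,-1],[0,0,-1,0,0,0,-1],[0,-0.8,0,0,0,0,-1],[0,-1,0,0,0,0,-1],[0,-1,0,0,0,0,-1],[0,-0.57,0,0,0,0,-1],[0,0,0,0,0,0,-1]]]'
python3 - <<'E'
from h import *; from plant import r
np.set_printoptions(precision=3,suppress=True); s=r.get_state()
print(delta(s["tcp_pos"],s["eef_rot"],key("long",.005),KR))
E
```

```text
time_s: 22.0
tcp_pos: [0.5651, -0.104, 0.1374]
eef_rot: [-180.0, 35.2, -11.0]
contact_force: [0.4, -0.8, 0.5]
gripper_width: 0.0002
gripper_force: 0.0
(array([0.045, 0.114, 1.659]), array([0.022, 0.042, 0.033]))
```

```bash

python3 -m pendant '[[[0.04,0.11,0.6,0,0,0,-1],[0,0,0.6,0,0,0,-1],[0,0,0.46,0,0,0,-1],[0,0,0.1,0,0,0,-1],[0,0,0.1,0,0,0,-1],[0,0,0.1,0,0,0,-1],[0,0,0,0,0,0,-1],[0,0,0,0,0,0,-1]]]'
python3 -m pendant '[[[0,0,0.1,0,0,0,-1],[0,0,0.1,0,0,0,-1],[0,0,0.1,0,0,0,-1],[0,0,0.05,0,0,0,-1],[0,0,0,0,0,0,-1],[0,0,0,0,0,0,-1],[0,0,0,0,0,0,-1],[0,0,0,0,0,0,-1]]]'
python3 - <<'E'
from h import *; from plant import r
s=r.get_state(); print("h mm",(s["tcp_pos"]-key("long",0))@n*1000,"F.n",s["contact_force"]@n)
E
```

```text
time_s: 22.8
tcp_pos: [0.5435, -0.1045, 0.1055]
eef_rot: [180.0, 35.1, -11.2]
contact_force: [-0.3, -0.9, 1.3]
gripper_width: 0.0002
gripper_force: 0.7
time_s: 23.6
tcp_pos: [0.5394, -0.1036, 0.0995]
eef_rot: [180.0, 35.1, -11.2]
contact_force: [1.6, -3.8, 2.5]
gripper_width: 0.0002
gripper_force: 2.3
h mm -7.353789832354891 F.n 3.3821858871458694
```

```bash

python3 -m pendant '[[[0,0,0.05,0,0,0,-1],[0,0,0.04,0,0,0,-1],[0,0,0,0,0,0,-1],[0,0,0,0,0,0,-1],[0,0,0,0,0,0,-1],[0,0,0,0,0,0,-1],[0,0,0,0,0,0,-1],[0,0,0,0,0,0,-1]]]'
python3 - <<'E'
from h import *; from plant import r
s=r.get_state(); print("h mm",(s["tcp_pos"]-key("long",0))@n*1000,"F",s["contact_force"],"F.n",s["contact_force"]@n,s["moment"])
E
```

```text
time_s: 24.4
tcp_pos: [0.539, -0.1036, 0.099]
eef_rot: [180.0, 35.0, -11.2]
contact_force: [4.8, -3.5, 9.2]
gripper_width: 0.0008
gripper_force: 5.2
h mm -8.006806070372106 F [ 4.83229015 -3.47158257  9.22494068] F.n 10.661762434997742 [-0.9983492  -1.41106165  0.47983954]
```

```bash

python3 -m pendant '[[[0,0,-0.4,0,0,0,-1],[0,0,-1,0,0,0,-1],[0,0,-1,0,0,0,-1],[0,0,-1,0,0,0,-1],[0,0,-1,0,0,0,-1],[0,0,-1,0,0,0,-1],[0,0,-1,0,0,0,-1],[0,0,-1,0,0,0,-1]]]'
python3 -m pendant '[[[0,-0.5,0,0,1,0,-1],[0,-1,0,0,1,0,-1],[0,-1,0,0,1,0,-1],[0,-1,0,0,1,0,-1],[0,-1,0,0,1,0,-1],[0,-1,0,0,1,0,-1],[0,-1,0,0,1,0,-1],[0,-1,0,0,1,0,-1]]]' >/dev/null
python3 -m pendant '[[[-1,-1,-0.5,0,0,0,-1],[-1,-1,-0.5,0,0,0,-1],[-1,-1,-0.5,0,0,0,-1],[-1,-1,0,0,0,0,-1],[-1,-1,0,0,0,0,-1],[-1,-1,0,0,0,0,-1],[-1,-1,0,0,0,0,-1],[-1,-1,0,0,0,0,-1]]]'
python3 -m pendant '[[[-0.5,-1,0,0,0,0,-1],[-0.5,-1,0,0,0,0,-1],[-0.5,-1,0,0,0,0,-1],[-0.5,-1,0,0,0,0,-1],[-0.5,-1,0,0,0,0,-1],[-0.5,-1,0,0,0,0,-1],[0,0,0,0,0,0,-1],[0,0,0,0,0,0,-1]]]'
python3 - <<'E'
from h import *; from plant import r,vision
for q in("scene","top"):
    c=vision.capture(q); np.savez(q+"3.npz",**c)
    cv2.imwrite(f"pics/{q}3.png",c["frame"])
S=load("scene3"); np.set_printoptions(precision=4,suppress=True)
for ce,s,px in blobs(S,(108,212,272,290),45):
    A=deproj(S,px)-c0; print(ce,s[4],"h",np.percentile(A@n,[10,50,90]))
E
```

```text
time_s: 25.2
tcp_pos: [0.6215, -0.119, 0.219]
eef_rot: [-179.9, 35.3, -11.2]
contact_force: [0.6, -0.5, 0.1]
gripper_width: 0.0002
gripper_force: 0.0
time_s: 26.8
tcp_pos: [0.525, 0.2161, 0.257]
eef_rot: [180.0, 3.3, -11.2]
contact_force: [0.3, 0.1, -0.1]
gripper_width: 0.0004
gripper_force: 0.0
time_s: 27.6
tcp_pos: [0.4904, 0.3446, 0.2601]
eef_rot: [179.9, 3.2, -11.2]
contact_force: [-0.9, -0.2, 0.2]
gripper_width: 0.0002
gripper_force: 0.0
[246.9708 231.9489] 411 h [0.0101 0.0126 0.0149]
[210.6986 244.71  ] 438 h [0.0107 0.0129 0.0153]
[173.7373 257.3012] 415 h [0.0103 0.0131 0.0153]
[226.8726 273.054 ] 463 h [-0.0362 -0.0295 -0.0233]
[135.8534 270.7784] 573 h [0.0183 0.0236 0.0277]
```

View pics/scene3.png

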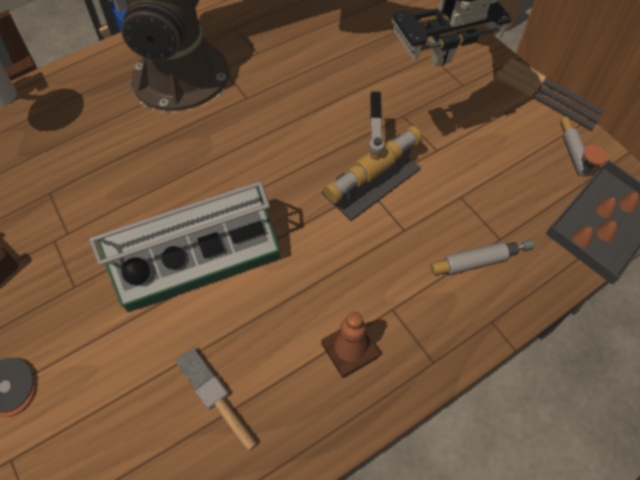

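The scene view shows all four keys back out at (135,270), (174,257), (211,245) and (247,232), at their original heights. The lever stands half open, from (377,145) to (376,95). The figurine, grinder and brush have not moved, and the arm is clear at (450,40).

```bash
python3 -c "
from plant import r
print(r.close_job())"
```

```text
the job is handed in; nothing more can be done
None
```

I pressed the round key with the valve shut, set the lever to about 43° open, pressed the square key and then the long key home, and handed the job in after about 28 s. The last check showed all four keys out, the stop key and bystanders untouched, and the arm clear; no verdict came back.

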